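# Seat the weighing pan and zero the scale

## Task

The round weighing pan of the bench scale has been left lying beside its well. Push it across the top of the scale with the fingertips, without gripping or lifting it, until it drops into the well and lies flat and fully home, and then press the large zero button all the way down and let it come up again. Leave the small power button and everything else on and around the scale alone.

Things in the scene. Friction and masses are not known exactly. Their poses are not given: they have to be found in the camera images.
- pan: the loose weighing pan: a plain steel disc 100 mm across and 12 mm thick, about 0.3 kg, lying flat on the scale's top 80 to 130 mm from the well's centre. Origin at the centre of its underside
- well (a point): centre of the floor of the round well in the scale's top: 106 mm across, 8 mm deep (the scale's flat top is 8 mm above this point and 45 mm above the bench), so the seated pan stands 4 mm proud. The scale does not move. Its body is 240 mm (x) by 300 mm (y); axes are the scale's: x points away from the control strip, y along the strip towards the side where the pan was left, z up. The well's centre lies 35 mm from the scale's middle in x and -75 mm in y
- zero_button (a joint): travel of the large zero button, m: 0 up, 0.006 fully down; its spring takes 1.5 N to start and 5 N to hold it fully down, and brings it back up
- zero_button_top (a point): centre of the top of the large zero button's cap (30 mm across, in a black collar 46 mm across) in the control strip, 18 mm above the scale's top when up, 6 mm above its collar; it is pressed straight down
- power_button (a joint): travel of the small power button, m: 0 up, 0.006 fully down; not to be pressed
- power_button_top (a point): centre of the top of the small power button's cap (16 mm across, collar 32 mm), 18 mm above the scale's top, 80 mm from the zero button along the strip
- check_weight: small brass check weight, 30 mm across and 45 mm tall with a waisted knob, standing on the scale's top at the corner of the control strip away from the well; a bystander; origin at the centre of its underside
- jar: glass jar with a white cap, 56 mm across, 85 mm tall, standing on the bench near the scale's corner on the well's side; a bystander; origin at the centre of its underside
- turnip_a: white turnip 60 mm across, about 66 mm tall with its stem stubs, in the shallow tray (20 mm high) beside the scale; a bystander; origin at its underside
- turnip_b: white turnip 68 mm across, about 71 mm tall, in the same tray; a bystander; origin at its underside
- turnip_c: white turnip 64 mm across, about 68 mm tall, in the tray on the scale's other side; a bystander; origin at its underside
- tape_roll: roll of tape lying flat on the bench beyond the scale, 90 mm across, 20 mm high; a bystander; origin at the centre of its underside
- brush: wooden-handled brush, 160 mm long, lying on the bench beyond the scale; a bystander; origin at its underside
There are look-alikes about, which are no part of the job. There is more than one size of the pan; the one meant has the size given above.

How it is judged:
By the outcome, as a careful person would: the job done as asked, in the order asked, and still so for the second after the job is handed in, with the robot touching nothing.
It also fails if it takes over 40 s, if anything falls off the work surface, if the arm or the gripper's body presses on something with over 40 N, if the wrist force passes 120 N, or if a joint passes its speed limit or range.

## Robot

A 7-joint arm with a two-finger parallel gripper is mounted at the origin on the work surface. World frame = base frame: x ahead of the robot, y to its left, z up, the work surface at z = 0. Lengths are in mm, angles in rad, forces in N, time in s.
With the tool pointing down it reaches from about 400 to 875 mm from the base axis. Payload 6.5 kg.
Tool frame: the origin (TCP) lies at the very end of the fingers, on their centre line; the grasp point (between the pads) lies 19 mm behind it; z points along the fingers, y is the line along which they close (so a half turn about z gives the same grasp; the last joint's range is limited). The gripper opens to 85 mm and grips with 20 to 120 N. Pads are 22 mm wide; open, the fingers measure 114 mm over their backs; the gripper's body (76 mm by 85 mm) begins 54 mm behind the grasp point. The pads swing forward as they close: fully open they stand 13 mm farther back than shut.
Start: joints at [-1.323, 0.536, -0.004, 1.538, 0.003, 1.067, -0.071], TCP at [200.634, 618.252, 231.29] pointing down, gripper open.
Joint ranges: [-2.7, 2.7], [-0.37, 2.16], [-1.27, 1.26], [0.24, 2.4], [-1.31, 4.45], [0.19, 1.91], [-2.76, 2.76]. Speed limits (rad/s): [2.39, 2.39, 3.14, 3.14, 3.14, 3.14, 3.14].

## Interface

Orientations are given as a 3x3 rotation matrix whose columns are the frame's x, y, z axes.
In Python, from workcell import * gives the robot as it stands.
- The arm moves only by the tool send_rows, never from a script. Its arguments are lists of equal length, an entry for each row: "slide": the shift along the tool's x, y, z normalised to -1 to 1, where 1 is 200 mm, a list of three; "twist": the turn, a rotation vector about the tool's x, y, z normalised to -1 to 1, where 1 is 2 pi rad, a list of three. In form: {"slide": [[tx, ty, tz], ...], "twist": [[rx, ry, rz], ...]}. A call has 1 to 5 rows; each row is the pose to reach, as a shift and turn from the pose commanded when the call began, along the tool's axes at that moment, turning the shorter way round; what a row does not reach only later rows make up. A row lasts 1/12 s, in which the tool goes at most 41.7 mm and 7.16 degrees, less where a joint would pass 70% of its speed; a pose out of reach is approached as far as the arm can. A call with a number of a shift or a turn outside -1 to 1 is refused whole. A call with a gripper value outside its range is refused whole. "fingers" is the closure, from 0 (fully open) to 1 (shut), set as the call begins (left out, the last holds). The fingers move at their own pace and stop on an object; the grip force is fixed at half the most. Time passes only in rows, so rows that repeat a pose let the fingers close. It gives the time, the measured TCP pose, the force, the opening and the grip force at its end, in the units of the state.
- get_state(): the state, without advancing time (a new reading comes with each control period).
- read_camera(name): name is "scene" or "top" or "wrist"; returns the picture (384x512x3 uint8, blue, green, red); there is no depth.
- camera_info(name): a dict with "intrinsics" (3x3 intrinsics, pixels), "k1" (the pictures are not rectified: a ray, as slopes to the right and down, at radius r is drawn at 1 + k1 r^2 times it, then the intrinsics apply), "pose" (4x4, takes a point from camera to world coordinates); the wrist camera has in their place "mount" (4x4, takes a point from camera to tool coordinates, whose origin is the TCP and whose axes are the flange's). Camera axes: x right, y down, z forward; pixel columns grow to the right and rows downward; lengths in mm; the calibration is good to about 2 mm. A picture is of the moment at which its call begins: read the wrist's pose just before it. camera_info takes no time and is no camera call.
- hand_in(): hands the job in; it is judged then, once.
Trained networks look in the newest picture that a camera, given by its name, has taken for a name from the list of things; names that differ only in an ending like _2 or _b are one class to them, and where a whole thing is asked for, a point or a joint stands for the part that bears it (a point fixed in the world has none). Each returns a list of dicts, best first, with "confidence" (0 to 1); they miss things now and then, are a little off and sometimes report something else, mostly with a low value. They report only what shows in the picture. A call takes as long as a camera call. They do not tell look-alikes from the thing itself.
- search_frame(camera, thing): "uv" ([column, row] in pixels, amid what is visible of it).
The state is a dict: "clock": time; "joint_pos": joint angles; "joint_velocities": joint speeds; "effort": joint torques, N m; "tool_pos": TCP position; "eef_rot": TCP orientation; "contact_force": force on the tool from outside, world axes, zero at the start; "wrist_torque": the same for the moment, N m; "width": opening from 0.0 (shut) to 1.0 (fully open); "finger_force": force on a finger pad.
Only numpy, scipy, OpenCV 4.12 (cv2) and the standard library are available. Lean on these libraries where they do the work, as an engineer would, in place of code of your own. Each camera call takes 0.05 s, during which the arm holds its last target. There are 200 camera calls.

## Working session

There is one attempt and no reset: what is moved stays moved. The work goes in short steps, Python scripts to look and compute and a tool call to move; the robot and the scene stay as the last step left them, time stands still between calls to the robot, and variables do not carry over. Pictures are saved under pics/ and viewed, at most 10 in all, crops included, and the job is handed in when it is done.

Besides the shell and the picture viewer there is one more tool, called after ">>>" as name(argument=value, ...) on one line, values as JSON. send_rows: Moves the arm, as the interface text tells. Scaled input: -1 to 1 covers 200 mm each way for a shift and 2 pi rad each way for a turn. Its arguments: {"type":"object","properties":{"slide":{"type":"array","items":{"type":"array","items":{"type":"number","minimum":-1,"maximum":1}}},"twist":{"type":"array","items":{"type":"array","items":{"type":"number","minimum":-1,"maximum":1}}},"fingers":{"type":"number"}},"required":["slide","twist"]}

```bash
mkdir -p pics; cat > h.py <<'E'
from workcell import *
import numpy as np, cv2
def ray(cam,uv):
    i=camera_info(cam);K=np.array(i["intrinsics"]);k1=i["k1"]
    if "pose" in i: P=np.array(i["pose"])
    else:
        s=get_state();T=np.eye(4);T[:3,:3]=s["eef_rot"];T[:3,3]=s["tool_pos"];P=T@np.array(i["mount"])
    p=cv2.undistortPoints(np.array([[uv]],float),K,np.array([k1,0,0,0.]))[0,0]
    # k1 model same as opencv
    d=P[:3,:3]@np.array([p[0],p[1],1]);return P[:3,3],d
def at(cam,uv,z):
    o,d=ray(cam,uv);return o+d*(z-o[2])/d[2]
def proj(cam,X):
    i=camera_info(cam);P=np.array(i["pose"]) if "pose" in i else None
    if P is None:
        s=get_state();T=np.eye(4);T[:3,:3]=s["eef_rot"];T[:3,3]=s["tool_pos"];P=T@np.array(i["mount"])
    W=np.linalg.inv(P);r,_=cv2.Rodrigues(W[:3,:3])
    return cv2.projectPoints(np.array(X,float).reshape(-1,3),r,W[:3,3],np.array(i["intrinsics"]),np.array([i["k1"],0,0,0.]))[0][:,0]
E
python3 - <<'E'
from h import *
s=get_state();print(s["clock"],s["tool_pos"],np.round(s["eef_rot"],3).tolist(),s["width"])
for c in("top","scene"):
    im=read_camera(c)
    cv2.imwrite(f"pics/{c}0.png",cv2.resize(im,(800,600),interpolation=cv2.INTER_CUBIC))
    for t in("pan","zero_button_top","power_button_top","check_weight","jar"):
        print(c,t,[(np.round(d["uv"]),round(d["confidence"],2),np.round(at(c,d["uv"],50))) for d in search_frame(c,t)[:4]])
print(camera_info("wrist")["mount"])
E
```

```text
0.0 [200.44680063 617.62992574 230.37355501] [[-0.951, 0.309, -0.0], [0.309, 0.951, -0.002], [-0.0, -0.002, -1.0]] 0.9993582736640294
top pan [(array([225., 278.]), 0.81, array([336.,  90.,  50.])), (array([276., 265.]), 0.8, array([371., -44.,  50.])), (array([252., 184.]), 0.67, array([586.,  19.,  50.])), (array([340., 220.]), 0.19, array([ 490., -215.,   50.]))]
top zero_button_top []
top power_button_top []
top check_weight []
top jar [(array([342., 221.]), 0.79, array([ 488., -220.,   50.]))]
scene pan [(array([288., 152.]), 0.91, array([409., -16.,  50.])), (array([251., 201.]), 0.72, array([589.,  20.,  50.])), (array([339., 171.]), 0.59, array([382., 116.,  50.]))]
scene zero_button_top [(array([266., 164.]), 0.42, array([475., -29.,  50.]))]
scene power_button_top [(array([206., 286.]), 0.48, array([810.,  96.,  50.]))]
scene check_weight [(array([312., 195.]), 0.53, array([487., 112.,  50.]))]
scene jar [(array([208., 137.]), 0.92, array([ 491., -205.,   50.]))]
[[-7.31879715e-04 -9.59573116e-01 -2.81458523e-01  7.22371269e+01]
 [ 9.99999446e-01 -9.15256829e-04  5.20064326e-04  1.72647716e+00]
 [-7.56646581e-04 -2.81457986e-01  9.59573254e-01 -1.43907938e+02]
 [ 0.00000000e+00  0.00000000e+00  0.00000000e+00  1.00000000e+00]]
```

View pics/top0.png

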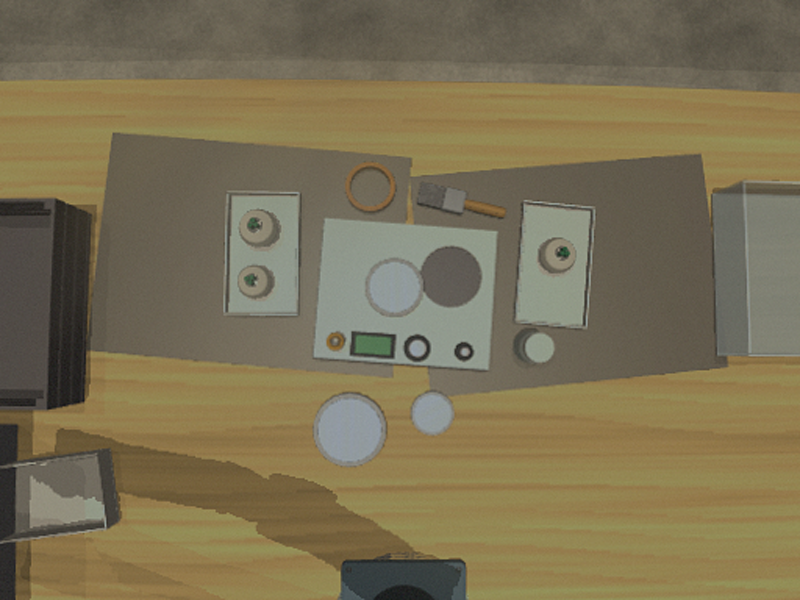

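View pics/scene0.png

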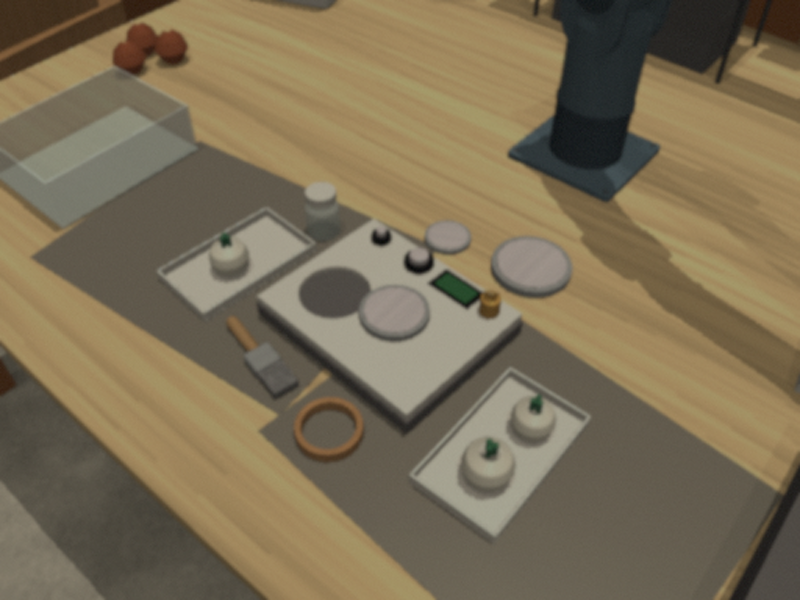

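The top view shows three discs: on the scale at (394,286), large on the bench at (350,428) and small on the bench at (432,412). The one on the scale fits the description, at about 60 px × 1.67 mm ≈ 100 mm. The well is at (451,276), the zero button at (417,347) and the power button at (464,351). I'll measure these and confirm in one crop.

```bash
cat > m.py <<'E'
from h import *
def circ(cam,im,c,lo,hi,z,sign):
    # radial edge search in world plane z around world centre c -> circle fit
    g=cv2.GaussianBlur(cv2.cvtColor(im,cv2.COLOR_BGR2GRAY),(0,0),0.8).astype(np.float32)
    c=np.array(c[:2],float);r=np.arange(lo,hi,0.5);a=np.radians(np.arange(0,360,4))
    for _ in range(3):
        X=np.stack([c[0]+r[None]*np.cos(a)[:,None],c[1]+r[None]*np.sin(a)[:,None],0*r[None]+z+0*a[:,None]],-1)
        p=proj(cam,X).reshape(len(a),len(r),2).astype(np.float32)
        v=cv2.remap(g,p[...,0].copy(),p[...,1].copy(),cv2.INTER_LINEAR)
        d=np.gradient(cv2.blur(v,(5,1)),axis=1);d=d*sign if sign else abs(d)
        k=d.argmax(1);E=np.stack([c[0]+r[k]*np.cos(a),c[1]+r[k]*np.sin(a)],1);ok=d.max(1)>0.5*np.median(d.max(1))
        for _ in range(4):
            A=np.c_[2*E[ok],np.ones(ok.sum())];s=np.linalg.lstsq(A,(E[ok]**2).sum(1),rcond=None)[0]
            R=np.sqrt(s[2]+s[0]**2+s[1]**2);e=abs(np.hypot(*(E-s[:2]).T)-R);ok=e<max(2*np.median(e[ok]),1)
        c=s[:2]
    return np.round(c,1),round(float(R),1),int(ok.sum())
E
python3 - <<'E'
from m import *
im=read_camera("top");S=512/800
P=lambda u,v,z:at("top",(u*S,v*S),z)
print("pan",circ("top",im,P(394,286,57),38,62,57,-1),circ("top",im,P(394,286,57),38,62,57,0))
print("well",circ("top",im,P(451,276,45),42,64,45,1))
print("big",circ("top",im,P(350,428,12),30,75,12,0),"small",circ("top",im,P(432,412,12),20,60,12,0))
print("zero",circ("top",im,P(417,347,57),16,32,57,1),P(417,347,57))
print("power",circ("top",im,P(464,351,57),10,24,57,1),P(464,351,57))
for n,(u,v) in dict(tl=(325,219),tr=(497,232),bl=(314,358),br=(490,370)).items(): print(n,P(u,v,45).round())
print("check",P(336,341,90).round())
cv2.imwrite("pics/crop1.png",cv2.resize(im[125:310,185:345],None,fx=3.2,fy=3.2,interpolation=cv2.INTER_CUBIC))
E
```

```text
pan (array([585.7,  20.4]), 42.5, 67) (array([585.1,  21.2]), 50.9, 49)
well (array([605.7, -76.2]), 53.1, 82)
big (array([343. ,  95.7]), 58.4, 57) small (array([368.2, -47. ]), 34.5, 64)
zero (array([483. , -17.8]), 22.7, 82) [483.51055126 -18.86842702  57.        ]
power (array([477.4, -97.1]), 16.0, 87) [477.18181168 -98.36002827  57.        ]
tl [703. 140.  45.]
tr [ 683. -158.   45.]
bl [464. 156.  45.]
br [ 445. -145.   45.]
check [493. 115.  90.]
```

View pics/crop1.png

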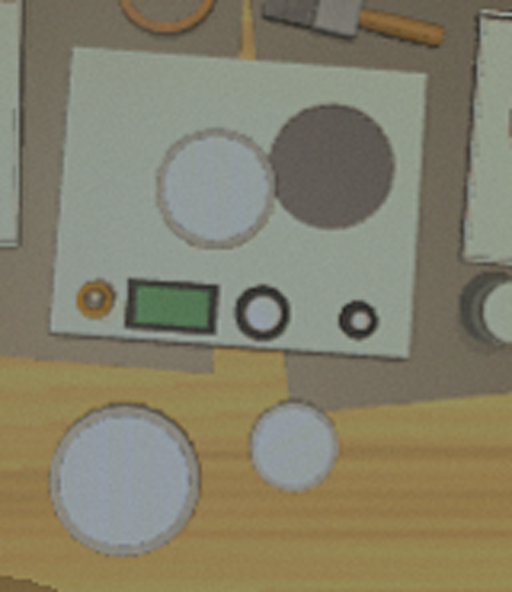

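The crop confirms it: the disc on the scale, at crop (215,188), measures 50.9 mm in radius, against 58 mm and 34.5 mm for the look-alikes. The well measures 53.1 mm, and the two buttons are 79.6 mm apart. Next I plan the approach behind the pan.

```bash
cat >> h.py <<'E'
def plan(p,ang,wps):
    """p: start pos, ang: tool-x heading (deg); wps: list of (x,y,z,heading); tool pointing down; prints normalised slide,twist"""
    p=np.array(p,float)
    for w in wps:
        a=np.radians(ang);x=np.array([np.cos(a),np.sin(a),0]);y=np.array([np.sin(a),-np.cos(a),0]) 
        d=np.array(w[:3])-p
        print("slide",[round(v/200,4) for v in (d@x,d@y,-d[2])],"twist z",round((ang-w[3])/360,4))
        p=np.array(w[:3],float);ang=w[3]
E
python3 - <<'E'
from h import *
c=np.array([585.4,20.8]);w=np.array([605.7,-76.2]);d=(w-c);L=np.hypot(*d);d/=L;h=np.degrees(np.arctan2(-d[1],-d[0]));st=c-70*d
print(L,d,h,st)
s=get_state();R=np.array(s["eef_rot"]);a0=np.degrees(np.arctan2(R[1,0],R[0,0]));print(a0,R[:,1])
p0=np.array([200.6,618.3,231.3]);e=np.array([*st,150])
plan(p0,a0,[(*(p0+(e-p0)*k/4),a0+(h-a0)*k/4) for k in(1,2,3,4)])
E
```

```text
99.1014127043606 [ 0.20484067 -0.97879533] 101.82017231562847 [571.06115294  89.31567313]
162.02347198779307 [3.08627355e-01 9.51183029e-01 1.67895039e-05]
slide [np.float64(-0.6445), np.float64(-0.486), np.float64(0.1016)] twist z 0.0418
slide [np.float64(-0.7486), np.float64(-0.302), np.float64(0.1016)] twist z 0.0418
slide [np.float64(-0.8014), np.float64(-0.0972), np.float64(0.1016)] twist z 0.0418
slide [np.float64(-0.7991), np.float64(0.1142), np.float64(0.1016)] twist z 0.0418
```

>>> send_rows(slide=[[-0.16, -0.12, 0.025], [-0.32, -0.24, 0.05], [-0.48, -0.36, 0.075], [-0.64, -0.486, 0.1], [-0.6445, -0.486, 0.1]], twist=[[0, 0, 0.01], [0, 0, 0.02], [0, 0, 0.03], [0, 0, 0.0418], [0, 0, 0.0418]], fingers=0.53)

```text
clock: 1.07
tool_pos: [299.6, 477.6, 210.4]
eef_rot: [[-0.831, 0.557, 0.002], [0.557, 0.831, -0.006], [-0.006, -0.004, -1.0]]
contact_force: [0.6, -0.9, 0.2]
width: 0.47
finger_force: 0.0
```

>>> send_rows(slide=[[-0.19, -0.075, 0.025], [-0.375, -0.15, 0.05], [-0.56, -0.225, 0.075], [-0.7486, -0.302, 0.1], [-0.7486, -0.302, 0.1]], twist=[[0, 0, 0.01], [0, 0, 0.02], [0, 0, 0.03], [0, 0, 0.0418], [0, 0, 0.0418]])

```text
clock: 1.48
tool_pos: [390.9, 345.4, 190.8]
eef_rot: [[-0.657, 0.754, 0.002], [0.754, 0.657, -0.005], [-0.005, -0.002, -1.0]]
contact_force: [0.9, -1.0, 0.4]
width: 0.47
finger_force: 0.0
```

>>> send_rows(slide=[[-0.2, -0.025, 0.025], [-0.4, -0.05, 0.05], [-0.6, -0.073, 0.075], [-0.8014, -0.0972, 0.1], [-0.8014, -0.0972, 0.1]], twist=[[0, 0, 0.01], [0, 0, 0.02], [0, 0, 0.03], [0, 0, 0.0418], [0, 0, 0.0418]])

```text
clock: 1.9
tool_pos: [483.0, 213.2, 171.2]
eef_rot: [[-0.44, 0.898, 0.003], [0.898, 0.44, -0.004], [-0.005, 0.001, -1.0]]
contact_force: [-0.8, -0.6, 0.1]
width: 0.467
finger_force: 0.0
```

>>> send_rows(slide=[[-0.2, 0.028, 0.025], [-0.4, 0.057, 0.05], [-0.6, 0.085, 0.075], [-0.7991, 0.1142, 0.1], [-0.7991, 0.1142, 0.1]], twist=[[0, 0, 0.01], [0, 0, 0.02], [0, 0, 0.03], [0, 0, 0.0418], [0, 0, 0.0418]])

```text
clock: 2.32
tool_pos: [575.0, 80.5, 151.3]
eef_rot: [[-0.193, 0.981, 0.003], [0.981, 0.193, -0.005], [-0.006, 0.002, -1.0]]
contact_force: [-0.9, -0.1, 0.9]
width: 0.472
finger_force: 0.0
```

>>> send_rows(slide=[[0, 0, 0], [0, 0, 0], [0, 0, 0]], twist=[[0, 0, 0], [0, 0, 0], [0, 0, 0]])

```text
clock: 2.57
tool_pos: [570.5, 91.5, 151.3]
eef_rot: [[-0.208, 0.978, -0.001], [0.978, 0.208, 0.001], [0.001, -0.0, -1.0]]
contact_force: [-0.2, 0.4, 0.1]
width: 0.469
finger_force: 0.0
```

```bash
python3 - <<'E'
from m import *
s=get_state();print(s["tool_pos"],np.round(s["eef_rot"],3).tolist())
im=read_camera("wrist")
print("pan",circ("wrist",im,[585.4,20.8],42,60,57,-1),circ("wrist",im,[585.4,20.8],42,60,57,0));print("well",circ("wrist",im,[605.7,-76.2],46,62,45,1))
print("zero",circ("wrist",im,[483,-17.8],16,32,57,1))
for c,r,z in(([585.4,20.8],50,57),([605.7,-76.2],53,45),([483,-17.8],23,57)):
    t=np.linspace(0,6.28,40);q=proj("wrist",np.c_[c[0]+r*np.cos(t),c[1]+r*np.sin(t),0*t+z])
    cv2.polylines(im,[q.round().astype(int)],1,(0,0,255),1)
cv2.imwrite("pics/w1.png",cv2.resize(im,(768,576)))
E
```

```text
[570.45277707  91.52012866 151.30298906] [[-0.208, 0.978, -0.001], [0.978, 0.208, 0.001], [0.001, -0.0, -1.0]]
pan (array([585.5,  21.7]), 49.7, 40) (array([584.3,  23.7]), 51.4, 46)
well (array([606.6, -81.1]), 55.8, 50)
zero (array([484. , -11.1]), 22.3, 56)
```

View pics/w1.png

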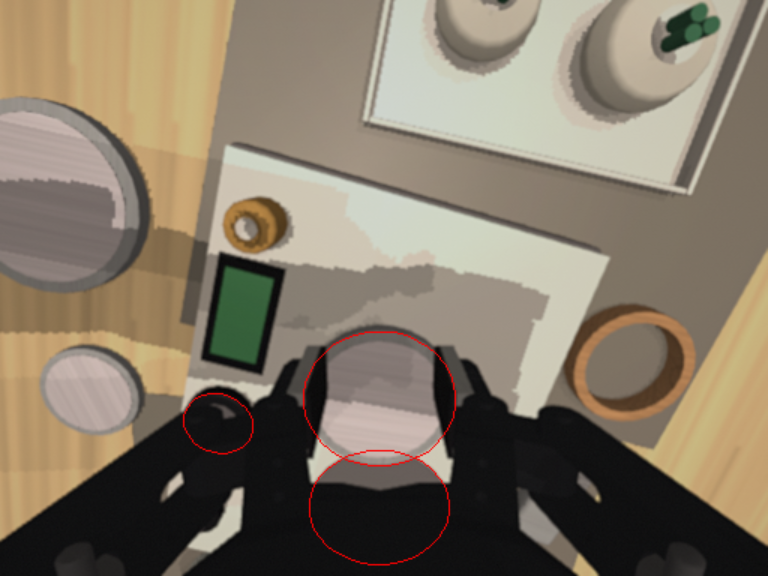

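The wrist view agrees with the map to about 2 mm. The pan is centred between the fingers at (380,398) and the area behind it is clear. I'll descend.

>>> send_rows(slide=[[0, 0, 0.15], [0, 0, 0.3], [0, 0, 0.43], [0, 0, 0.48], [0, 0, 0.5]], twist=[[0, 0, 0], [0, 0, 0], [0, 0, 0], [0, 0, 0], [0, 0, 0]])

```text
clock: 3.03
tool_pos: [569.4, 90.4, 49.8]
eef_rot: [[-0.207, 0.978, -0.003], [0.978, 0.207, -0.0], [0.001, -0.003, -1.0]]
contact_force: [-0.1, 1.0, 0.1]
width: 0.469
finger_force: 0.0
```

>>> send_rows(slide=[[0, 0, 0.005], [0, 0, 0.01], [0, 0, 0.015], [0, 0, 0.015], [0, 0, 0.015]], twist=[[0, 0, 0], [0, 0, 0], [0, 0, 0], [0, 0, 0], [0, 0, 0]])

```text
clock: 3.45
tool_pos: [571.8, 89.5, 49.2]
eef_rot: [[-0.205, 0.979, 0.002], [0.979, 0.205, 0.0], [0.0, 0.002, -1.0]]
contact_force: [-0.5, 0.3, -0.2]
width: 0.466
finger_force: 0.0
```

>>> send_rows(slide=[[-0.04, 0, 0.003], [-0.08, 0, 0.003], [-0.12, 0, 0.003], [-0.16, 0, 0.003], [-0.2, 0, 0.003]], twist=[[0, 0, 0], [0, 0, 0], [0, 0, 0], [0, 0, 0], [0, 0, 0]])

```text
clock: 3.87
tool_pos: [579.6, 49.4, 47.8]
eef_rot: [[-0.205, 0.979, 0.0], [0.979, 0.205, 0.0], [0.0, 0.0, -1.0]]
contact_force: [-0.4, 2.5, 0.4]
width: 0.466
finger_force: 1.2
```

>>> send_rows(slide=[[-0.04, 0, 0], [-0.08, 0, 0], [-0.12, 0, 0], [-0.16, 0, 0], [-0.2, 0, 0]], twist=[[0, 0, 0], [0, 0, 0], [0, 0, 0], [0, 0, 0], [0, 0, 0]])

```text
clock: 4.28
tool_pos: [587.7, 10.4, 47.8]
eef_rot: [[-0.205, 0.979, 0.0], [0.979, 0.205, 0.0], [0.0, 0.0, -1.0]]
contact_force: [-1.6, 2.4, 1.3]
width: 0.47
finger_force: 1.5
```

```bash
python3 - <<'E'
from m import *
s=get_state();print(s["tool_pos"],s["contact_force"])
im=read_camera("top");S=512/800
cv2.imwrite("pics/t2.png",cv2.resize(im[125:310,185:345],None,fx=3.2,fy=3.2,interpolation=cv2.INTER_CUBIC))
im=read_camera("wrist")
cv2.imwrite("pics/w2.png",cv2.resize(im,(768,576)))
E
```

```text
[587.69245492  10.36417316  47.76277438] [-1.56636207  2.43410392  1.34393118]
```

View pics/w2.png

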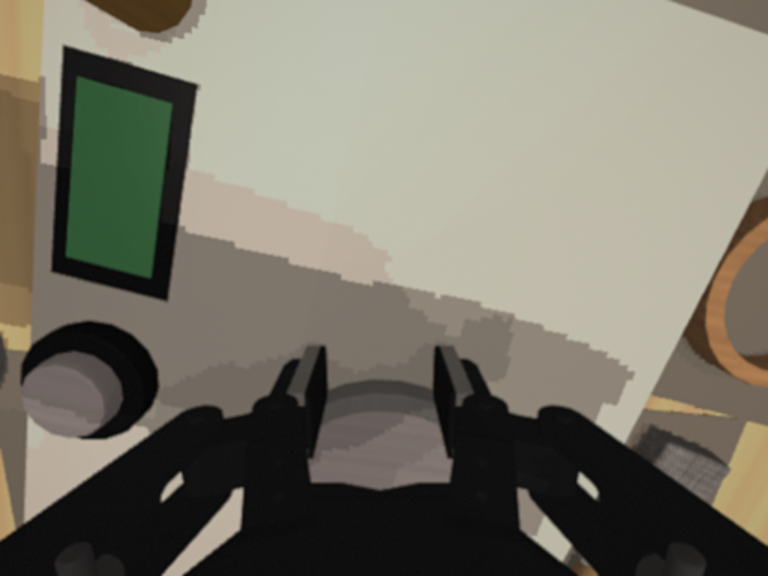

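The wrist view shows the pan held symmetrically between both fingers at (380,440). The zero button, at (75,390), is clear of the left finger. I'll push on more slowly.

>>> send_rows(slide=[[-0.025, 0, 0], [-0.05, 0, 0], [-0.075, 0, 0], [-0.1, 0, 0], [-0.125, 0, 0]], twist=[[0, 0, 0], [0, 0, 0], [0, 0, 0], [0, 0, 0], [0, 0, 0]])

```text
clock: 4.8
tool_pos: [592.7, -13.7, 47.8]
eef_rot: [[-0.205, 0.979, -0.0], [0.979, 0.205, 0.0], [0.0, 0.0, -1.0]]
contact_force: [-0.5, 1.5, 1.2]
width: 0.468
finger_force: 0.5
```

>>> send_rows(slide=[[-0.006, 0, 0], [-0.012, 0, 0], [-0.018, 0, 0], [-0.024, 0, 0], [-0.024, 0, 0]], twist=[[0, 0, 0], [0, 0, 0], [0, 0, 0], [0, 0, 0], [0, 0, 0]])

```text
clock: 5.22
tool_pos: [593.6, -18.5, 47.6]
eef_rot: [[-0.205, 0.979, -0.0], [0.979, 0.205, -0.0], [-0.0, -0.0, -1.0]]
contact_force: [-0.6, 1.6, -0.4]
width: 0.471
finger_force: 0.2
```

>>> send_rows(slide=[[-0.005, 0, 0], [-0.01, 0, 0], [-0.015, 0, 0], [-0.015, 0, 0], [-0.015, 0, 0]], twist=[[0, 0, 0], [0, 0, 0], [0, 0, 0], [0, 0, 0], [0, 0, 0]])

```text
clock: 5.63
tool_pos: [594.4, -21.5, 47.8]
eef_rot: [[-0.205, 0.979, 0.0], [0.979, 0.205, -0.0], [-0.0, 0.0, -1.0]]
contact_force: [0.6, -1.0, -0.5]
width: 0.471
finger_force: 0.0
```

```bash
python3 - <<'E'
from m import *
s=get_state();print(s["tool_pos"],s["contact_force"])
im=read_camera("wrist")
cv2.imwrite("pics/w3.png",cv2.resize(im,(768,576)))
im=read_camera("scene")
cv2.imwrite("pics/s3.png",cv2.resize(im[150:230,150:300],None,fx=4,fy=4,interpolation=cv2.INTER_CUBIC))
E
```

```text
[594.37647573 -21.46585529  47.77464568] [ 0.64663943 -0.95383554 -0.53439537]
```

View pics/s3.png

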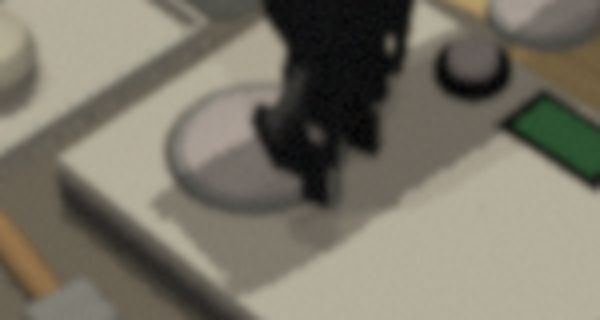

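Contact force fell to zero, which suggests the pan has dropped in. I'll retreat, rise, move over towards the zero button with the fingers shut, and check.

>>> send_rows(slide=[[0.03, 0, 0], [0.03, 0, -0.15], [0.03, 0, -0.3], [0.03, 0, -0.4], [0.03, 0, -0.4]], twist=[[0, 0, 0], [0, 0, 0], [0, 0, 0], [0, 0, 0], [0, 0, 0]])

```text
clock: 6.15
tool_pos: [596.0, -14.9, 132.0]
eef_rot: [[-0.205, 0.979, 0.007], [0.979, 0.205, 0.001], [-0.001, 0.007, -1.0]]
contact_force: [0.7, -0.1, -0.0]
width: 0.468
finger_force: 0.0
```

>>> send_rows(slide=[[0.03, -0.15, 0], [0.06, -0.3, 0], [0.1, -0.45, 0], [0.1, -0.54, 0], [0.1, -0.54, 0]], twist=[[0, 0, 0], [0, 0, 0], [0, 0, 0], [0, 0, 0], [0, 0, 0]], fingers=1)

```text
clock: 6.57
tool_pos: [478.1, -17.9, 126.8]
eef_rot: [[-0.205, 0.979, -0.005], [0.979, 0.205, 0.0], [0.001, -0.005, -1.0]]
contact_force: [-1.4, -0.5, -0.6]
width: 0.001
finger_force: 0.0
```

>>> send_rows(slide=[[0, 0, 0], [0, 0, 0], [0, 0, 0], [0, 0, 0]], twist=[[0, 0, 0], [0, 0, 0], [0, 0, 0], [0, 0, 0]])

```text
clock: 6.9
tool_pos: [484.2, -17.6, 127.6]
eef_rot: [[-0.205, 0.979, 0.001], [0.979, 0.205, -0.0], [-0.0, 0.001, -1.0]]
contact_force: [0.1, 0.0, -0.7]
width: 0.001
finger_force: 0.0
```

```bash
python3 - <<'E'
from m import *
s=get_state();print(s["tool_pos"],s["contact_force"],s["width"])
im=read_camera("top")
print("pan",circ("top",im,[605.7,-76.2],42,60,49,0))
a=cv2.resize(im[140:260,210:320],None,fx=4.5,fy=4.5,interpolation=cv2.INTER_CUBIC)[:540]
sc=read_camera("scene");b=cv2.resize(sc[150:230,160:270],(495,360),interpolation=cv2.INTER_CUBIC)
w=read_camera("wrist");w=cv2.resize(w,(305,229))
o=np.zeros((600,800,3),np.uint8);o[:540,:495]=a;b=cv2.resize(b,(305,222));o[:222,495:]=b;o[230:459,495:]=w
cv2.imwrite("pics/c4.png",o)
E
```

```text
[484.1755714  -17.61135119 127.62843369] [ 0.07243553  0.04212822 -0.65920222] 0.001311179012297698
pan (array([605.6, -75.6]), 53.5, 75)
```

View pics/c4.png

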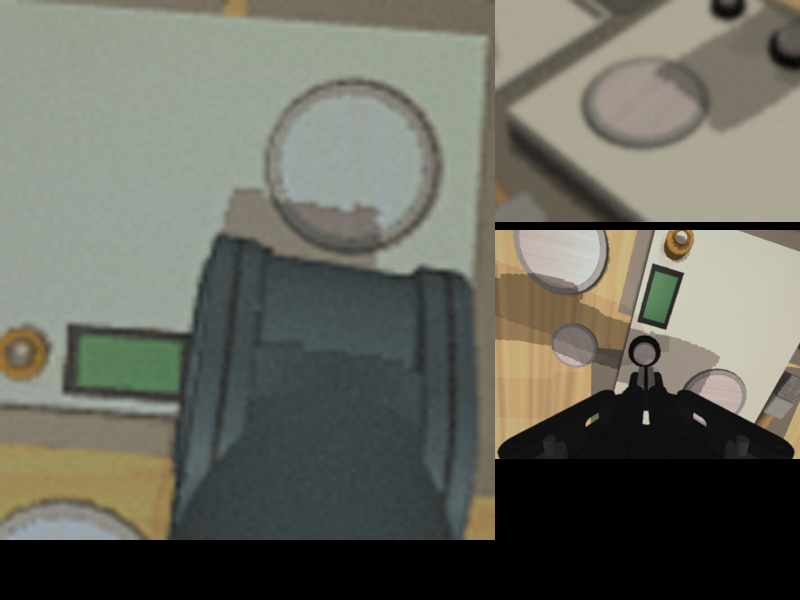

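The combined view shows the pan in the well at (353,165), with an even dark ring all round, so it is flat and home. The wrist inset shows the zero button at (644,351), beneath the shut fingertips. I'll check the aim once before pressing.

```bash
python3 - <<'E'
from m import *
im=read_camera("wrist")
print("cap",circ("wrist",im,[483,-17.8],10,19,63,-1),"collar",circ("wrist",im,[483,-17.8],18,30,57,1))
X=[484.2,-17.6,63]
for r,z in((15,63),(23,57)):
    t=np.linspace(0,6.28,40);cv2.polylines(im,[proj("wrist",np.c_[483+r*np.cos(t),-17.8+r*np.sin(t),0*t+z]).round().astype(int)],1,(0,0,255),1)
u,v=proj("wrist",X)[0].astype(int);print(u,v)
cv2.imwrite("pics/w5.png",cv2.resize(im[v-60:v+60,u-80:u+80],(640,480),interpolation=cv2.INTER_CUBIC))
E
```

```text
cap (array([481.8, -17.1]), 15.5, 90) collar (array([481.5, -15.8]), 22.8, 88)
253 208
```

View pics/w5.png

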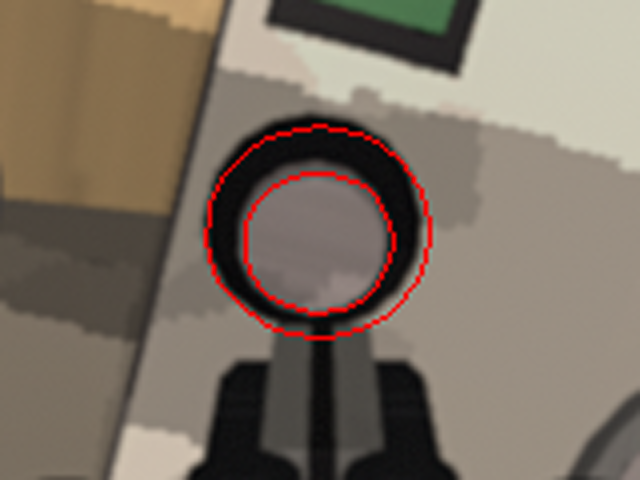

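Both the cap and the collar fit at about (482,-17), so I shift by 2 mm and then press slowly.

>>> send_rows(slide=[[0.004, -0.0095, 0.1], [0.004, -0.0095, 0.2], [0.004, -0.0095, 0.27], [0.004, -0.0095, 0.3], [0.004, -0.0095, 0.3]], twist=[[0, 0, 0], [0, 0, 0], [0, 0, 0], [0, 0, 0], [0, 0, 0]])

```text
clock: 7.52
tool_pos: [480.3, -17.4, 66.7]
eef_rot: [[-0.205, 0.979, -0.003], [0.979, 0.205, -0.0], [0.0, -0.003, -1.0]]
contact_force: [-1.1, 0.8, 2.2]
width: -0.004
finger_force: 0.8
```

>>> send_rows(slide=[[0, 0, 0.01], [0, 0, 0.02], [0, 0, 0.03], [0, 0, 0.04], [0, 0, 0.04]], twist=[[0, 0, 0], [0, 0, 0], [0, 0, 0], [0, 0, 0], [0, 0, 0]])

```text
clock: 7.93
tool_pos: [481.6, -17.5, 60.9]
eef_rot: [[-0.205, 0.979, 0.001], [0.979, 0.205, 0.001], [0.001, 0.001, -1.0]]
contact_force: [-4.5, -0.5, 15.4]
width: 0.0
finger_force: 7.7
```

>>> send_rows(slide=[[0, 0, 0.004], [0, 0, 0.008], [0, 0, 0.008], [0, 0, 0.008]], twist=[[0, 0, 0], [0, 0, 0], [0, 0, 0], [0, 0, 0]])

```text
clock: 8.27
tool_pos: [481.7, -17.5, 60.6]
eef_rot: [[-0.204, 0.979, 0.001], [0.979, 0.204, 0.001], [0.001, 0.001, -1.0]]
contact_force: [-10.3, 0.1, 35.3]
width: 0.0
finger_force: 17.5
```

```bash
python3 - <<'E'
from m import *
s=get_state();print(s["tool_pos"],s["contact_force"])
im=read_camera("wrist");sc=read_camera("scene")
a=cv2.resize(im[140:290,170:370],(400,300),interpolation=cv2.INTER_CUBIC);b=cv2.resize(sc[130:190,235:315],(400,300),interpolation=cv2.INTER_CUBIC)
cv2.imwrite("pics/z6.png",np.hstack([a,b]))
E
```

```text
[481.68467166 -17.47753636  60.55376081] [-10.25499712   0.11829649  35.32221573]
```

View pics/z6.png

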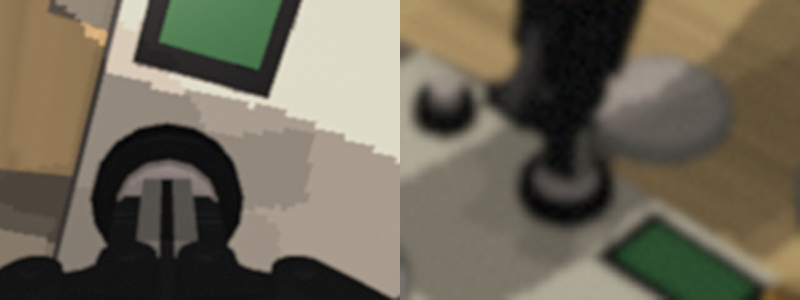

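The wrist crop shows the fingertips within the cap at (170,190), and the cap is now level with the collar. The force jumped to 35 N with no further travel, after about 6 mm in all, so the button is on its stop. I'll release and retreat.

>>> send_rows(slide=[[0, 0, -0.03], [0, 0, -0.07], [0, 0, -0.2], [0, 0, -0.4], [0, 0, -0.6]], twist=[[0, 0, 0], [0, 0, 0], [0, 0, 0], [0, 0, 0], [0, 0, 0]])

```text
clock: 8.78
tool_pos: [480.6, -17.6, 179.2]
eef_rot: [[-0.205, 0.979, -0.001], [0.979, 0.205, -0.001], [-0.0, -0.001, -1.0]]
contact_force: [0.9, -0.0, 0.0]
width: 0.0
finger_force: 0.0
```

>>> send_rows(slide=[[0.2, -0.1, 0], [0.4, -0.2, 0], [0.6, -0.3, 0], [0.6, -0.3, 0], [0.6, -0.3, 0]], twist=[[0, 0, 0], [0, 0, 0], [0, 0, 0], [0, 0, 0], [0, 0, 0]])

```text
clock: 9.2
tool_pos: [396.2, 90.5, 178.4]
eef_rot: [[-0.211, 0.978, 0.0], [0.978, 0.211, 0.001], [0.001, 0.0, -1.0]]
contact_force: [-0.0, -0.1, 0.0]
width: 0.004
finger_force: 0.0
```

```bash
python3 - <<'E'
from m import *
s=get_state();print(s["clock"],s["tool_pos"],s["contact_force"])
im=read_camera("top");sc=read_camera("scene")
print("pan",circ("top",im,[605.7,-76.2],42,60,49,0))
a=cv2.resize(im[130:260,190:330],(400,371),interpolation=cv2.INTER_CUBIC);b=cv2.resize(sc[130:270,150:350],(400,280),interpolation=cv2.INTER_CUBIC)
o=np.zeros((371,800,3),np.uint8);o[:,:400]=a;o[:280,400:]=b
cv2.imwrite("pics/f7.png",o)
E
```

```text
9.2 [396.24644895  90.52610595 178.43150211] [-0.04115674 -0.10838351  0.01274896]
pan (array([605.6, -75.4]), 53.5, 82)
```

View pics/f7.png

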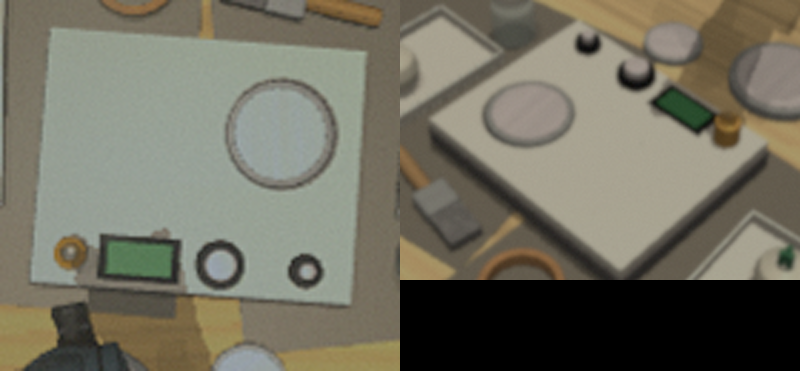

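The final view shows the pan flat and centred in the well at (281,133). The zero button at (636,70) is back up, and the power button and bystanders haven't moved.

```bash
python3 -c "
from workcell import *
print(hand_in())"
```

```text
the job is handed in; nothing more can be done
None
```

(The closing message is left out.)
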